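# Load the leatherworker's tool caddy and hold it up level

### The job

On the leatherworker's bench, put the amber dye jar and the green thread spool (both standing upright) and the red-handled awl (lying flat) into the wooden tool caddy while it stands on the bench; set them in, do not drop them, and either bay will do for each. Then take the loaded caddy by the top of its middle board, lift it straight up, level, to between 10 and 20 cm clear of the bench with all three still in it, and finish while holding it there, steady and level: do not put it down or let go. Leave the other things on the bench where they are.

Things in the scene. Friction and masses are not known exactly. Their poses are not given: they have to be found in the camera images.
- caddy: Open wooden tool caddy, loose, 0.5 kg, on the bench: tray 170 (x) x 330 (y) x 40 mm high, walls 6, floor 8 thick. Carried by a dark upright board, 18 thick (y), along x across the middle: wall to wall up to 60 mm above the underside, then 100 wide up to 135. It parts two bays, each 158 (x) x 150 (y), centred at y = +-84. Origin: centre of the underside, z up.
- caddy_grip (a point): Point on the caddy's middle board, centred in its thickness and width, 115 mm above the underside (20 mm below the top edge); pinch the 18 mm thickness, closing along the caddy's y.
- jar: Closed amber glass dye jar with black cap and paper label, 50 mm across, 65 high, about 0.12 kg, standing upright; origin at the centre of its underside, z up.
- spool: Spool of green thread with wooden flanges, standing upright, flanges 48 mm across, full thread core 45 across, 60 high, about 0.07 kg; origin at the centre of its underside, z up.
- awl: Awl lying flat on the bench, about 0.06 kg: red handle with flat sides, 84 mm long (x from -42 to 42), 24 wide (y), 22 high, then a brass ferrule and a short steel point to x = 72. Origin under the middle of the handle, x along it towards the point, z up.
- awl_mid (a point): Centre of the awl's red handle, 11 mm above the awl's origin.
- tin: Bystander: round aluminium rivet tin, 48 mm across, 30 high, standing among the task's things; origin at the centre of its underside.
- wax: Bystander: yellow wax puck, 56 mm across, 22 high; origin at the centre of its underside.
- mallet: Bystander: white-headed mallet lying down, head 56 mm thick and 90 long, handle 150 long along its own -x; origin under the middle of the head.
- glue: Bystander: white glue bottle with red cap, 60 mm across, 120 high; origin at the centre of its underside.
- phone: Bystander: black phone lying flat, 75 x 155 x 9 mm; origin at the centre of its underside.
- ruler: Bystander: steel straightedge lying flat, 35 x 320 x 5 mm; origin at the centre of its underside.
- strop: Bystander: wooden strop block with a tan face, 70 x 180 x 22 mm; origin at the centre of its underside.
Things that resemble listed ones, but are neither listed nor needed, are in the scene too. Several things look just like the jar: the one meant starts farthest from the robot's base.

How it is judged:
By the outcome, as a careful person would: the job done as asked, in the order asked, and still so for the second after the job is handed in, while the arm keeps its last pose, push and grip.
It also fails if it takes over 72 s, if anything falls off the work surface, if the arm or the gripper's body presses on something with over 40 N, if the wrist force passes 120 N, or if a joint passes its speed limit or range.

### The arm

A 6-joint arm with a two-finger parallel gripper is mounted at the origin on the work surface. World frame = base frame: x ahead of the robot, y to its left, z up, the work surface at z = 0. Lengths are in m, angles in rad, forces in N, time in s.
With the tool pointing down it reaches from about 0.3 to 0.775 m from the base axis. Payload 14.6 kg.
Tool frame: the origin (TCP) lies at the very end of the fingers, on their centre line; the grasp point (between the pads) lies 19 mm behind it; z points along the fingers, x is the direction in which the jaws open and shut, and the axes are right-handed (so a half turn about z gives the same grasp; the last joint's range is limited). The gripper opens to 94 mm and grips with 3 to 60 N. Pads are 16 mm wide; open, the fingers measure 119 mm over their backs; the gripper's body (75 mm by 177 mm) begins 78 mm behind the grasp point.
Start: joints at [1.21, 0.3, 1.521, -0, 1.321, -0.067], TCP at [0.159, 0.526, 0.205] pointing down, gripper open.
Joint ranges: [-3.03, 3.03], [-0.79, 2.21], [0.23, 2.52], [-1.04, 4.18], [0, 3.07], [-2.55, 2.55]. Speed limits (rad/s): [2.22, 2.22, 2.57, 3.14, 3.14, 3.14].

### API

Orientations are given as [roll, pitch, yaw] about the fixed x, y, z axes, in that order (R = Rz(yaw) Ry(pitch) Rx(roll)).
In Python, from station import ctrl gives the robot as it stands.
- The arm moves only by the shell command python3 -m inch 'ROWS' [FORCE]. ROWS is JSON, one flat list of numbers, 7 for each row, row after row: the shift along the tool's x, y, z in cm, then the turn, a rotation vector about the tool's x, y, z in rad, then the opening, from 0 (shut) to 1 (fully open). In form: [tx, ty, tz, wx, wy, wz, claw, tx, ty, tz, wx, wy, wz, claw, ...]. A call has 1 to 20 rows; each row shifts and turns the commanded pose from where the row before left it, along the tool's axes as they then stand; what a row does not reach is not made up. A row lasts 1/8 s, in which the tool goes at most 62.5 mm and 10.7 degrees, less where a joint would pass 70% of its speed; a pose out of reach is approached as far as the arm can. A call is refused whole if a number of a shift passes 6.25 or a number of a turn 0.188, either way. A call with a gripper value outside its range is refused whole. The fingers move at their own pace and stop on an object; FORCE is the grip in N (left out, the last holds). Time passes only in rows, so rows that do not move let the fingers close. It gives the time, the measured TCP pose, the force and the opening at its end, in the units of the state.
- ctrl.get_obs(): the state, without advancing time (a new reading comes with each control period).
- ctrl.camera(name): name is "scene" or "top"; returns (picture, depth): 420x560x3 uint8, red, green, blue; 420x560 float32, m along the optical axis (not along the pixel's ray), 0 where there is no reading.
- ctrl.camera_params(name): a dict with "vertical_fov" (degrees; the focal length in pixels is half the picture's height over the tangent of half this angle, whatever the lens; pixels are square), "cx", "cy" (the principal point, pixels), "distortion" ([k1, k2, p1, p2, k3] as OpenCV has them; the pictures are not rectified), "camera_from_world" (4x4, takes a point from world to camera coordinates). Camera axes: x right, y down, z forward; pixel columns grow to the right and rows downward; lengths in m; the calibration is good to about 2 mm. A picture is of the moment at which its call begins. camera_params takes no time and is no camera call.
- ctrl.hand_in(): hands the job in, once; it reports no verdict.
Trained networks look in the newest picture that a camera, given by its name, has taken for a name from the list of things; names that differ only in an ending like _2 or _b are one class to them, and where a whole thing is asked for, a point or a joint stands for the part that bears it (a point fixed in the world has none). Each returns a list of dicts, best first, with "score" (0 to 1); they miss things now and then, are a little off and sometimes report something else, mostly with a low value. They report only what shows in the picture. A call takes as long as a camera call. They do not tell look-alikes from the thing itself.
- ctrl.spot_in(camera, label): "bbox" ([centre column, centre row, width, height] in pixels, round what is visible of it).
- ctrl.place_of(camera, label): "centre" ([column, row] in pixels: a listed point, or the origin of a listed thing).
The state is a dict: "time_s": time; "qpos": joint angles; "joint_vel": joint speeds; "tau": joint torques, N m; "ee_pos": TCP position; "eef_rot": TCP orientation; "force": force on the tool from outside, world axes, zero at the start; "moment": the same for the moment, N m; "grip_width": finger opening in m.
Only numpy, scipy, OpenCV 4.12 (cv2) and the standard library are available. Lean on these libraries where they do the work, as an engineer would, in place of code of your own. Each camera call takes 0.05 s, during which the arm holds its last target. There are 200 camera calls.

## Working session

There is one attempt and no reset: what is moved stays moved. The work goes in short steps, Python scripts to look and compute and a shell command to move; the robot and the scene stay as the last step left them, time stands still between calls to the robot, and variables do not carry over. Pictures are saved under pics/ and viewed, about 8 in all and at most 12, crops included, and the job is handed in when it is done.

```bash
mkdir -p pics; ls; cat > h.py <<'E'
import numpy as np,cv2
from station import ctrl
from scipy.spatial.transform import Rotation as R
def cam(n):
    p=ctrl.camera_params(n); f=210/np.tan(np.radians(p['vertical_fov'])/2)
    K=np.array([[f,0,p['cx']],[0,f,p['cy']],[0,0,1]]); return K,np.array(p['distortion'],float),np.array(p['camera_from_world'])
def ray(n,uv):
    K,d,T=cam(n); u=cv2.undistortPoints(np.array([[uv]],float),K,d)[0,0]
    Ti=np.linalg.inv(T); return Ti[:3,3],Ti[:3,:3]@np.array([u[0],u[1],1])
def atz(n,uv,z):
    o,r=ray(n,uv); return o+r*(z-o[2])/r[2]
def cloud(n,dep):
    K,d,T=cam(n); h,w=dep.shape
    g=np.stack(np.meshgrid(np.arange(w),np.arange(h)),-1).reshape(-1,1,2).astype(float)
    u=cv2.undistortPoints(g,K,d).reshape(h,w,2)
    P=np.dstack([u*dep[...,None],dep]); Ti=np.linalg.inv(T)
    return P@Ti[:3,:3].T+Ti[:3,3]
def snap(n,name):
    im,d=ctrl.camera(n); cv2.imwrite(f'pics/{name}.png',im[...,::-1]); np.savez(f'pics/{name}.npz',im=im,d=d); return im,d
E
python3 - <<'E'
from h import *
np.set_printoptions(precision=3,suppress=True)
for n in ('top','scene'):
    im,d=snap(n,n+'0'); print(n,'cam at',np.linalg.inv(cam(n)[2])[:3,3])
    for l in ('caddy','caddy_grip','jar','spool','awl','awl_mid','tin','glue'):
        for r in ctrl.place_of(n,l)[:5]:
            if r['score']>.3: print(l,round(r['score'],2),np.round(r['centre']),atz(n,r['centre'],{'caddy_grip':.115,'awl_mid':.011}.get(l,0)))
E
```

```text
pics
top cam at [ 0.212 -0.019  1.606]
caddy 0.56 [220. 210.] [0.57  0.182 0.   ]
caddy_grip 0.57 [217. 202.] [0.568 0.176 0.115]
jar 0.78 [288. 271.] [ 0.375 -0.046  0.   ]
jar 0.76 [320. 254.] [ 0.432 -0.147  0.   ]
jar 0.65 [351. 220.] [ 0.545 -0.248  0.   ]
jar 0.6 [338. 297.] [ 0.295 -0.204  0.   ]
jar 0.57 [312. 279.] [ 0.35 -0.12  0.  ]
spool 0.83 [386. 232.] [ 0.507 -0.36   0.   ]
awl 0.73 [312. 196.] [ 0.624 -0.12   0.   ]
awl 0.64 [283. 150.] [ 0.78 -0.02  0.  ]
awl_mid 0.52 [309. 196.] [ 0.62  -0.109  0.011]
tin 0.73 [444. 268.] [ 0.394 -0.544  0.   ]
tin 0.69 [354. 217.] [ 0.555 -0.258  0.   ]
tin 0.41 [211. 150.] [0.777 0.221 0.   ]
glue 0.76 [282. 152.] [ 0.774 -0.019  0.   ]
scene cam at [1.61  0.192 0.988]
caddy 0.82 [342. 244.] [0.567 0.176 0.   ]
jar 0.78 [263. 190.] [ 0.361 -0.125  0.   ]
jar 0.7 [244. 203.] [ 0.448 -0.169 -0.   ]
jar 0.64 [287. 194.] [ 0.367 -0.039 -0.   ]
jar 0.59 [243. 172.] [ 0.282 -0.223  0.   ]
spool 0.81 [184. 201.] [ 0.492 -0.367  0.   ]
awl 0.55 [241. 241.] [ 0.627 -0.126  0.   ]
awl_mid 0.6 [239. 236.] [ 0.621 -0.133  0.011]
tin 0.51 [212. 217.] [ 0.547 -0.249 -0.   ]
glue 0.76 [260. 284.] [ 0.78  -0.027  0.   ]
```

```bash
python3 - <<'E'
import cv2
im=cv2.imread('pics/top0.png'); cv2.imwrite('pics/top0c.png',cv2.resize(im[120:320,150:480],(800,485),interpolation=cv2.INTER_CUBIC))
im=cv2.imread('pics/scene0.png'); cv2.imwrite('pics/scene0c.png',cv2.resize(im[110:370,130:470],(784,600),interpolation=cv2.INTER_CUBIC))
E
```

```text
(no output)
```

View pics/top0c.png

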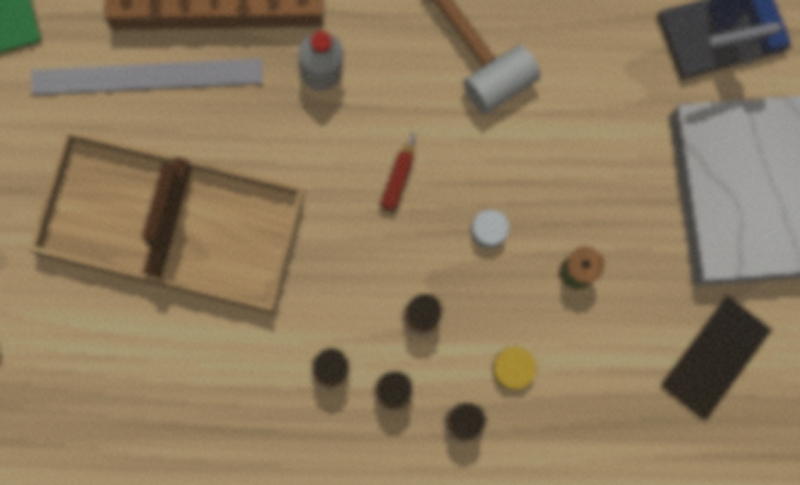

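View pics/scene0c.png

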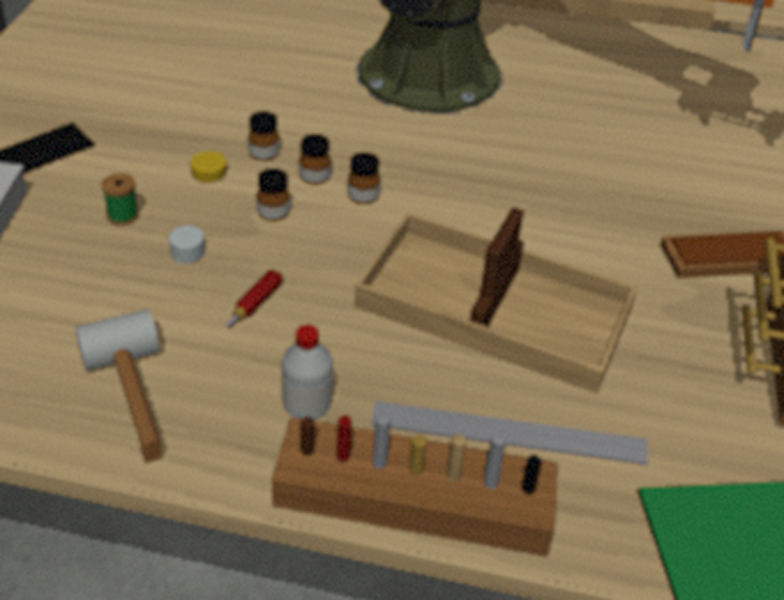

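The top view shows four jars. The one at crop (423,313) is farthest from the base, at about (0.44,-0.15). The spool is at crop (583,268), the awl at (398,180) and the caddy at (170,222), yawed and empty. Next I'll refine these from the depth.

```bash
cat > m.py <<'E'
from h import *
np.set_printoptions(precision=4,suppress=True)
def C(tag):
    out=[]
    for n in ('top','scene'):
        z=np.load(f'pics/{n}{tag}.npz'); P=cloud(n,z['d']); out.append((P[z['d']>0],z['im'][z['d']>0].astype(int)))
    return out
E
python3 - <<'E'
from m import *
for P,c in C('0'):
    print('---')
    b=P[np.hypot(P[:,0]-.8,P[:,1]-.5)<3]; print('bench z',np.median(b[np.abs(b[:,2])<.02][:,2]))
    for nm,xy,h in (('jar',(.44,-.155),.065),('spool',(.5,-.362),.06),('tin',(.55,-.25),.03)):
        s=P[(np.hypot(P[:,0]-xy[0],P[:,1]-xy[1])<.05)&(abs(P[:,2]-h)<.008)]
        print(nm,len(s),s.mean(0),(s.min(0)+s.max(0))/2,np.ptp(s,0))
    r=(c[:,0]>1.8*c[:,1])&(c[:,0]>70)&(np.hypot(P[:,0]-.62,P[:,1]+.12)<.09)&(P[:,2]<.04)&(P[:,2]>.008)
    s=P[r]; xy=s[:,:2].astype(np.float32); rc=cv2.minAreaRect(xy); v=np.linalg.svd(xy-xy.mean(0),full_matrices=False)[2][0]
    print('awl',len(s),s.mean(0),rc,'dir',np.degrees(np.arctan2(v[1],v[0])),s[:,2].max())
    near=np.hypot(P[:,0]-.57,P[:,1]-.18)<.25
    s=P[near&(P[:,2]>.08)&(P[:,2]<.15)&(np.hypot(P[:,0]-.57,P[:,1]-.18)<.1)]
    xy=s[:,:2].astype(np.float32); v=np.linalg.svd(xy-xy.mean(0),full_matrices=False)[2][0]
    t=s[s[:,2]>.128]; print('board',len(s),cv2.minAreaRect(xy),'dir',np.degrees(np.arctan2(v[1],v[0])),'top',len(t),t.mean(0),cv2.minAreaRect(t[:,:2].astype(np.float32)))
    s=P[near&(P[:,2]>.03)&(P[:,2]<.046)&(np.hypot(P[:,0]-.57,P[:,1]-.18)<.2)]
    print('rim',len(s),cv2.minAreaRect(s[:,:2].astype(np.float32)))
from station import ctrl
print(ctrl.get_obs())
E
```

```text
---
bench z 0.0015326407566390587
jar 162 [ 0.4414 -0.1544  0.0657] [ 0.4417 -0.1547  0.0651] [0.0433 0.0406 0.0145]
spool 178 [ 0.5069 -0.3639  0.061 ] [ 0.5057 -0.3642  0.0601] [0.0457 0.0484 0.0152]
tin 172 [ 0.5598 -0.2452  0.0304] [ 0.5601 -0.2459  0.0302] [0.0473 0.0458 0.0154]
awl 125 [ 0.6226 -0.122   0.0232] ((0.623859167098999, -0.12250310927629471), (0.017447374761104584, 0.07983583956956863), 70.70582580566406) dir 161.3077 0.03146529333661019
board 301 ((0.5611974596977234, 0.18206660449504852), (0.018956419080495834, 0.10190268605947495), 76.99842071533203) dir 166.66467 top 205 [0.5597 0.182  0.1357] ((0.5614609718322754, 0.1821288764476776), (0.01879863440990448, 0.10143581032752991), 77.12194061279297)
rim 725 ((0.5614461302757263, 0.18149523437023163), (0.32939693331718445, 0.17270633578300476), 76.83670043945312)
---
bench z 0.00017488243413105176
jar 111 [ 0.4441 -0.1547  0.0643] [ 0.4421 -0.1558  0.0636] [0.0439 0.0438 0.013 ]
spool 130 [ 0.5072 -0.3631  0.0593] [ 0.5047 -0.3634  0.0582] [0.0488 0.0498 0.0114]
tin 142 [ 0.5609 -0.2445  0.0291] [ 0.558  -0.2461  0
[... 345 characters left out ...]
156 [0.5639 0.181  0.1338] ((0.5588560700416565, 0.18128328025341034), (0.018930457532405853, 0.1049402579665184), 76.83551025390625)
rim 1023 ((0.5598320364952087, 0.18071119487285614), (0.3310356140136719, 0.18013861775398254), 77.35646057128906)
{'time_s': 0.9, 'qpos': array([ 1.2104,  0.2999,  1.521 ,  0.    ,  1.3207, -0.0666]), 'joint_vel': array([ 0.0008,  0.0013, -0.0003, -0.0006,  0.0004,  0.0016]), 'tau': array([ -0.0027, -53.1656, -35.2904,   0.0708,   0.0213,  -0.0001]), 'ee_pos': array([0.1593, 0.5264, 0.2055]), 'eef_rot': array([-3.1416, -0.    ,  1.277 ]), 'force': array([-0.7437,  0.1893, -0.8566]), 'moment': array([0.0053, 0.1028, 0.0005]), 'grip_width': 0.09386601908692603}
```

```bash
cat > d.py <<'E'
import sys
from h import *
np.set_printoptions(precision=4,suppress=True)
# usage: d.py x y z [yaw] -> shift in tool cm, remaining turn about tool z
a=list(map(float,sys.argv[1:])); o=ctrl.get_obs()
r=R.from_euler('xyz',o['eef_rot']); dx=np.array(a[:3])-o['ee_pos']
print('t',o['time_s'],'pos',o['ee_pos'],'rot',o['eef_rot'],'F',o['force'],'grip',o['grip_width'],'q',o['qpos'])
print('shift cm',r.inv().apply(dx)*100)
if len(a)>3:
    rt=R.from_euler('xyz',[np.pi,0,a[3]]); print('turn rotvec',(r.inv()*rt).as_rotvec(),'shift cm after turn',rt.inv().apply(dx)*100)
E
python3 -m inch '[0,0,0,0,0,0.188,0.7, 0,0,0,0,0,0.188,0.7, 0,0,0,0,0,0.188,0.7, 0,0,0,0,0,0.188,0.7, 0,0,0,0,0,0.188,0.7, 0,0,0,0,0,0.188,0.7, 0,0,0,0,0,0.188,0.7, 0,0,0,0,0,0.188,0.7]' 25
python3 -m inch '[2.85,4,0,0,0,0,0.7, 2.85,4,0,0,0,0,0.7, 2.85,4,0,0,0,0,0.7, 2.85,4,0,0,0,0,0.7, 2.85,4,0,0,0,0,0.7, 2.85,4,0,0,0,0,0.7, 2.85,4,0,0,0,0,0.7, 2.85,4,0,0,0,0,0.7, 2.85,4,0,0,0,0,0.7, 2.85,4,0,0,0,0,0.7, 2.85,4,0,0,0,0,0.7, 2.85,4,0,0,0,0,0.7, 2.85,4,0,0,0,0,0.7, 2.85,4,0,0,0,0,0.7, 2.85,4,0,0,0,0,0.7, 0,0,0,0,0,0,0.7, 0,0,0,0,0,0,0.7]'
python3 d.py 0.4418 -0.1552 0.028 -0.227
```

```text
time_s: 1.9
ee_pos: [0.1593, 0.5264, 0.2054]
eef_rot: [3.142, 0.0, -0.229]
force: [0.3, 0.1, -0.1]
grip_width: 0.0661
time_s: 4.03
ee_pos: [0.4432, -0.1528, 0.2053]
eef_rot: [-3.141, 0.0, -0.223]
force: [0.1, 0.0, -0.7]
grip_width: 0.066
t 4.025 pos [ 0.4432 -0.1528  0.2053] rot [-3.1414  0.0005 -0.2232] F [ 0.1219  0.0404 -0.7461] grip 0.06599167904928353 q [-0.4103  0.1185  1.7407  0.0001  1.2829 -0.1872]
shift cm [-0.0758  0.2653 17.7299]
turn rotvec [-0.0002  0.0005  0.0038] shift cm after turn [-0.0836  0.2618 17.7299]
```

```bash
python3 -m inch '[-0.08,0.26,2.5,0,0,0,0.7, 0,0,4,0,0,0,0.7, 0,0,4,0,0,0,0.7, 0,0,4,0,0,0,0.7, 0,0,2.5,0,0,0,0.7, 0,0,1.5,0,0,0,0.7, 0,0,0,0,0,0,0.7, 0,0,0,0,0,0,0.3, 0,0,0,0,0,0,0.3, 0,0,0,0,0,0,0.3, 0,0,0,0,0,0,0.3]' 25
python3 d.py 0.5418 0.0997 0.2
```

```text
time_s: 5.4
ee_pos: [0.4425, -0.1557, 0.0213]
eef_rot: [3.141, -0.001, -0.223]
force: [-1.6, 1.6, 7.4]
grip_width: 0.0493
t 5.4 pos [ 0.4425 -0.1557  0.0213] rot [ 3.1414 -0.0012 -0.2231] F [-1.5525  1.5626  7.3951] grip 0.04932923773799273 q [-0.4165  0.3761  1.9082  0.0001  0.8561 -0.1936]
shift cm [  4.0506 -27.1051 -17.8657]
```

```bash
python3 -m inch '[0,0,-1,0,0,0,0.3, 0,0,-2.5,0,0,0,0.3, 0,0,-3.5,0,0,0,0.3, 0,0,-3,0,0,0,0.3, 0.2,-1.5,0,0,0,0,0.3, 0.5,-3,0,0,0,0,0.3, 0.55,-4,0,0,0,0,0.3, 0.55,-4,0,0,0,0,0.3, 0.55,-4,0,0,0,0,0.3, 0.55,-4,0,0,0,0,0.3, 0.5,-3,0,0,0,0,0.3, 0.4,-2.1,0,0,0,0,0.3, 0.25,-1.5,0,0,0,0,0.3, 0,0,0,0,0,0,0.3, 0,0,0,0,0,0,0.3]'
python3 d.py 0.5418 0.0997 0.03 -0.227
python3 - <<'E'
from h import *
a,_=snap('scene','scene1'); b,_=snap('top','top1')
import cv2
x=cv2.resize(a[130:330,180:440],(520,400)); y=cv2.resize(b[140:280,180:400],(629,400))
cv2.imwrite('pics/p1.png',cv2.resize(np.hstack([x,y]),(800,279))[...,::-1])
E
```

```text
time_s: 7.28
ee_pos: [0.5414, 0.0991, 0.1203]
eef_rot: [3.141, 0.0, -0.224]
force: [0.5, 0.1, -0.7]
grip_width: 0.0489
t 7.275 pos [0.5414 0.0991 0.1203] rot [ 3.1413  0.0003 -0.2236] F [ 0.4552  0.0782 -0.6984] grip 0.04893499341672566 q [ 0.1145  0.385   1.6149 -0.0002  1.142   0.3381]
shift cm [ 0.0306 -0.0741  9.0328]
turn rotvec [0.0002 0.0003 0.0034] shift cm after turn [ 0.0279 -0.072   9.0328]
```

View pics/p1.png

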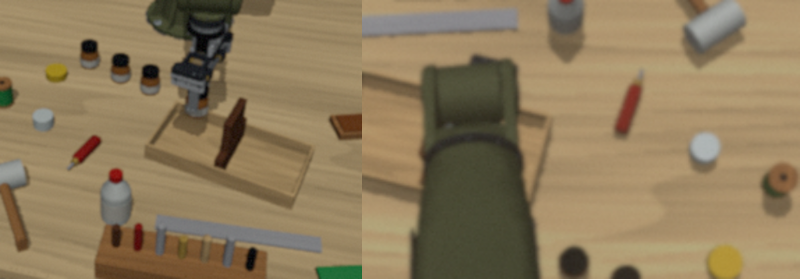

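The picture shows the jar in the gripper above the near bay, at panel (195,105). Three jars remain and the awl, spool and tin have not moved. The long side of the body lies along the jaws, as I assumed.

```bash
python3 -m inch '[0,0,1.5,0,0,0,0.3, 0,0,3,0,0,0,0.3, 0,0,2.5,0,0,0,0.3, 0,0,1.2,0,0,0,0.3, 0,0,0.5,0,0,0,0.3, 0,0,0.2,0,0,0,0.3, 0,0,0.1,0,0,0,0.3, 0,0,0,0,0,0,0.3, 0,0,0,0,0,0,0.3]'
python3 d.py 0.5418 0.0997 0.03
```

```text
time_s: 8.5
ee_pos: [0.5417, 0.0997, 0.0308]
eef_rot: [-3.141, -0.0, -0.223]
force: [0.5, -0.6, -0.5]
grip_width: 0.0492
t 8.5 pos [0.5417 0.0997 0.0308] rot [-3.1414 -0.0005 -0.223 ] F [ 0.5367 -0.5679 -0.5414] grip 0.049166565307904996 q [ 0.1156  0.5084  1.6738 -0.      0.9589  0.3386]
shift cm [ 0.009  -0.0002  0.0752]
```

```bash
python3 -m inch '[0,0,0.1,0,0,0,0.3, 0,0,0.1,0,0,0,0.3, 0,0,0,0,0,0,0.3]'
```

```text
time_s: 8.88
ee_pos: [0.5417, 0.0997, 0.0293]
eef_rot: [-3.141, -0.0, -0.223]
force: [-4.7, -0.3, 10.5]
grip_width: 0.049
```

```bash
python3 -m inch '[0,0,0,0,0,0,0.64, 0,0,0,0,0,0,0.64, 0,0,0,0,0,0,0.64, 0,0,-1.5,0,0,0,0.64, 0,0,-3.5,0,0,0,0.64, 0,0,-4,0,0,0,0.64, 0,0,-3.5,0,0,0,0.66, 0.3,2,0,0,0,0,0.7, 0.7,4.4,0,0,0,0,0.7, 0.7,4.4,0,0,0,0,0.7, 0.7,4.4,0,0,0,0,0.7, 0.7,4.4,0,0,0,0,0.7, 0.7,4.4,0,0,0,0,0.7, 0.7,4.4,0,0,0,0,0.7, 0.7,4.4,0,0,0,0,0.7, 0.7,4.4,0,0,0,0,0.7, 0.7,4.4,0,0,0,0,0.7, 0.5,4,0,0,0,0,0.7, 0,0,0,0,0,0,0.7, 0,0,0,0,0,0,0.7]'
python3 d.py 0.506 -0.3638 0.02 -0.227
python3 - <<'E'
from m import *
snap('top','top2');snap('scene','scene2')
for P,c in C('2'):
    s=P[(np.hypot(P[:,0]-.5417,P[:,1]-.0997)<.05)&(abs(P[:,2]-.073)<.008)]
    print('jar',len(s),(s.min(0)+s.max(0))/2,np.ptp(s,0))
    s=P[(np.hypot(P[:,0]-.5607,P[:,1]-.1815)<.1)&(P[:,2]>.128)&(P[:,2]<.15)]
    print('board',cv2.minAreaRect(s[:,:2].astype(np.float32)))
E
```

```text
time_s: 11.38
ee_pos: [0.5095, -0.3605, 0.153]
eef_rot: [-3.141, 0.001, -0.223]
force: [0.4, 0.2, -0.6]
grip_width: 0.0657
t 11.375 pos [ 0.5095 -0.3605  0.153 ] rot [-3.1411  0.0009 -0.2234] F [ 0.3599  0.1556 -0.5568] grip 0.06570449338429234 q [-0.6745  0.5086  1.3544  0.0001  1.2796 -0.4511]
shift cm [-0.2545  0.4093 13.3013]
turn rotvec [-0.0005  0.0009  0.0036] shift cm after turn [-0.2646  0.4034 13.3013]
jar 158 [0.5426 0.1001 0.0731] [0.0437 0.0439 0.014 ]
board ((0.5602605938911438, 0.18200303614139557), (0.019173812121152878, 0.09920420497655869), 76.25513458251953)
jar 139 [0.5429 0.0986 0.0708] [0.0453 0.0441 0.0113]
board ((0.5594457387924194, 0.18160872161388397), (0.018923653289675713, 0.10346578806638718), 78.21178436279297)
```

```bash
python3 -m inch '[-0.26,0.4,2,0,0,0,0.7, 0,0,4,0,0,0,0.7, 0,0,4,0,0,0,0.7, 0,0,2,0,0,0,0.7, 0,0,1.3,0,0,0,0.7, 0,0,0,0,0,0,0.7, 0,0,0,0,0,0,0.3, 0,0,0,0,0,0,0.3, 0,0,0,0,0,0,0.3, 0,0,0,0,0,0,0.3]' 25
python3 - <<'E'
import numpy as np
c=np.array([.5602,.1818]);a=-.227;X=np.array([np.cos(a),np.sin(a)]);Y=np.array([-X[1],X[0]])
print('spool',c-.030*X+.084*Y,'awl',c+.036*X+.090*Y)
E
python3 d.py 0.5498 0.2705 0.14 -0.227
```

```text
time_s: 12.72
ee_pos: [0.5069, -0.3644, 0.0213]
eef_rot: [3.141, -0.001, -0.223]
force: [-1.0, 0.7, 6.2]
grip_width: 0.0471
spool [0.54987428 0.27039672] awl [0.61553145 0.26138914]
t 12.725 pos [ 0.5069 -0.3644  0.0213] rot [ 3.1409 -0.0012 -0.223 ] F [-1.0436  0.681   6.2287] grip 0.047082494380397126 q [-0.6819  0.6588  1.4508 -0.      1.0307 -0.4588]
shift cm [ -9.8425 -62.855  -11.9232]
turn rotvec [ 0.0006 -0.0012  0.004 ] shift cm after turn [-10.1068 -62.8231 -11.8702]
```

```bash
python3 -m inch '[0,0,-1,0,0,0,0.3, 0,0,-3,0,0,0,0.3, 0,0,-4,0,0,0,0.3, 0,0,-4,0,0,0,0.3, 0,0,-4,0,0,0,0.3, 0,0,-2,0,0,0,0.3]'
python3 -m inch '[-0.3,-2,0,0,0,0,0.3, -0.7,-4.5,0,0,0,0,0.3, -0.7,-4.5,0,0,0,0,0.3, -0.7,-4.5,0,0,0,0,0.3, -0.7,-4.5,0,0,0,0,0.3, -0.7,-4.5,0,0,0,0,0.3, -0.7,-4.5,0,0,0,0,0.3, -0.7,-4.5,0,0,0,0,0.3, -0.7,-4.5,0,0,0,0,0.3, -0.7,-4.5,0,0,0,0,0.3, -0.7,-4.5,0,0,0,0,0.3, -0.7,-4.5,0,0,0,0,0.3, -0.7,-4.5,0,0,0,0,0.3, -0.7,-4.5,0,0,0,0,0.3, -0.4,-2.3,0,0,0,0,0.3, 0,0,0,0,0,0,0.3, 0,0,0,0,0,0,0.3]'
python3 d.py 0.5498 0.2705 0.03 -0.227
```

```text
time_s: 13.48
ee_pos: [0.5068, -0.3642, 0.2034]
eef_rot: [3.14, -0.003, -0.223]
force: [0.9, -0.0, -1.0]
grip_width: 0.047
time_s: 15.6
ee_pos: [0.5496, 0.2692, 0.2001]
eef_rot: [3.141, 0.0, -0.224]
force: [-0.3, -0.5, -0.8]
grip_width: 0.0474
t 15.6 pos [0.5496 0.2692 0.2001] rot [ 3.141   0.0005 -0.2236] F [-0.2976 -0.504  -0.7679] grip 0.047360323357975284 q [ 0.3957  0.4436  1.3379 -0.0002  1.3608  0.6193]
shift cm [-0.0041 -0.1412 17.0116]
turn rotvec [0.0006 0.0005 0.0034] shift cm after turn [-0.0123 -0.1313 17.0117]
```

```bash
python3 -m inch '[0,-0.14,2,0,0,0,0.3, 0,0,4,0,0,0,0.3, 0,0,4,0,0,0,0.3, 0,0,3.5,0,0,0,0.3, 0,0,2,0,0,0,0.3, 0,0,0.8,0,0,0,0.3, 0,0,0.4,0,0,0,0.3, 0,0,0.15,0,0,0,0.3, 0,0,0,0,0,0,0.3, 0,0,0.1,0,0,0,0.3, 0,0,0,0,0,0,0.3]'
```

```text
time_s: 16.98
ee_pos: [0.5502, 0.2715, 0.0311]
eef_rot: [-3.141, -0.0, -0.223]
force: [0.2, 0.3, 0.1]
grip_width: 0.0471
```

```bash
python3 -m inch '[0,0,0.05,0,0,0,0.3, 0,0,0,0,0,0,0.3]'
```

```text
time_s: 17.23
ee_pos: [0.5501, 0.2715, 0.0304]
eef_rot: [3.142, 0.0, -0.223]
force: [0.7, 0.1, -0.9]
grip_width: 0.0471
```

```bash
python3 -m inch '[0,0,0.1,0,0,0,0.3, 0,0,0.05,0,0,0,0.3, 0,0,0,0,0,0,0.3]'
```

```text
time_s: 17.6
ee_pos: [0.5503, 0.2716, 0.0294]
eef_rot: [-3.141, -0.0, -0.223]
force: [-2.1, 0.1, 4.6]
grip_width: 0.0472
```

```bash
python3 -m inch '[0,0,0,0,0,0,0.64, 0,0,0,0,0,0,0.64, 0,0,0,0,0,0,0.64, 0,0,-1.5,0,0,0,0.64, 0,0,-3.5,0,0,0,0.64, 0,0,-4,0,0,0,0.64, 0,0,-4,0,0,0,0.64, 0,0,-4,0,0,0,0.6]'
python3 -m inch '[0.8,2,0,0,0,0,0.5, 1.8,4.2,0,0,0,0,0.5, 1.8,4.2,0,0,0,0,0.5, 1.8,4.2,0,0,0,0,0.5, 1.8,4.2,0,0,0,0,0.5, 1.8,4.2,0,0,0,0,0.5, 1.8,4.2,0,0,0,0,0.5, 1.8,4.2,0,0,0,0,0.5, 1.8,4.2,0,0,0,0,0.5, 0.8,1.5,0,0,0,0,0.5]'
python3 -m inch '[0,0,0,0,0,-0.186,0.5, 0,0,0,0,0,-0.186,0.5, 0,0,0,0,0,-0.186,0.5, 0,0,0,0,0,-0.186,0.5, 0,0,0,0,0,-0.186,0.5, 0,0,0,0,0,-0.186,0.5, 0,0,0,0,0,-0.186,0.5, 0,0,0,0,0,-0.186,0.5, 0,0,0,0,0,0,0.5]'
python3 d.py 0.6245 -0.1225 0.004 1.265
python3 - <<'E'
from m import *
a,_=snap('scene','scene3'); snap('top','top3')
for P,c in C('3'):
    s=P[(np.hypot(P[:,0]-.55,P[:,1]-.271)<.05)&(abs(P[:,2]-.068)<.008)]
    print('spool',len(s),(s.min(0)+s.max(0))/2,np.ptp(s,0))
    s=P[(np.hypot(P[:,0]-.5607,P[:,1]-.1815)<.1)&(P[:,2]>.128)&(P[:,2]<.15)]
    print('board',cv2.minAreaRect(s[:,:2].astype(np.float32)))
cv2.imwrite('pics/p3.png',cv2.resize(a[130:330,180:440],(780,600))[...,::-1])
E
```

```text
time_s: 18.6
ee_pos: [0.5501, 0.2714, 0.2015]
eef_rot: [-3.141, -0.001, -0.223]
force: [0.2, 0.5, -0.0]
grip_width: 0.0567
time_s: 19.85
ee_pos: [0.6237, -0.1284, 0.1985]
eef_rot: [3.141, 0.001, -0.226]
force: [-0.6, 1.4, 0.3]
grip_width: 0.047
time_s: 20.98
ee_pos: [0.624, -0.1252, 0.1988]
eef_rot: [-3.141, -0.0, 1.264]
force: [0.4, -0.1, 0.0]
grip_width: 0.0471
t 20.975 pos [ 0.624  -0.1252  0.1988] rot [-3.1411 -0.0001  1.2644] F [ 0.4419 -0.1013  0.0378] grip 0.047128672875654844 q [-0.2556  0.5005  1.2586  0.0001  1.383  -1.52  ]
shift cm [ 0.2746 -0.0208 19.4822]
turn rotvec [-0.0005 -0.0001 -0.0006] shift cm after turn [ 0.276  -0.0304 19.4821]
spool 173 [0.5491 0.2709 0.0681] [0.0468 0.0438 0.0155]
board ((0.560951828956604, 0.18230518698692322), (0.01950417459011078, 0.10121047496795654), 76.84510040283203)
spool 169 [0.5485 0.2704 0.0666] [0.0516 0.047  0.0129]
board ((0.5608914494514465, 0.18114013969898224), (0.019313212484121323, 0.10424823313951492), 77.70759582519531)
```

View pics/p3.png

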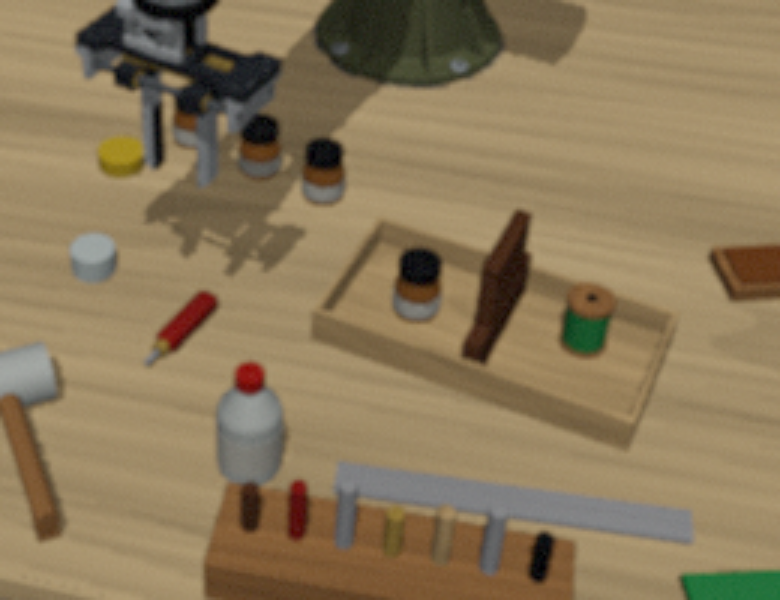

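The picture shows the jar standing in the near bay at (418,290) and the spool in the far bay at (585,320). The awl is at (185,320), untouched, and the gripper is over it. The caddy has not moved.

```bash
python3 -m inch '[0.27,-0.03,2,0,0,0,0.5, 0,0,4,0,0,0,0.5, 0,0,4,0,0,0,0.5, 0,0,4,0,0,0,0.5, 0,0,3,0,0,0,0.5, 0,0,1.5,0,0,0,0.5, 0,0,0.6,0,0,0,0.5, 0,0,0.3,0,0,0,0.5, 0,0,0,0,0,0,0.5, 0,0,0,0,0,0,0.15, 0,0,0,0,0,0,0.15, 0,0,0,0,0,0,0.15, 0,0,0,0,0,0,0.15]' 25
python3 d.py 0.6155 0.2614 0.14 -0.227
```

```text
time_s: 22.7
ee_pos: [0.6248, -0.1231, 0.0052]
eef_rot: [3.141, 0.0, 1.265]
force: [-0.9, 0.0, 2.9]
grip_width: 0.0238
t 22.7 pos [ 0.6248 -0.1231  0.0052] rot [3.1413 0.     1.265 ] F [-0.8886  0.0369  2.9458] grip 0.023843748833643555 q [-0.252   0.7057  1.4135 -0.0001  1.022  -1.517 ]
shift cm [ 36.3874 -12.4571 -13.4827]
turn rotvec [ 0.0003 -0.0002  1.492 ] shift cm after turn [ -9.5594 -37.2556 -13.4777]
```

```bash
python3 -m inch '[0,0,-1,0,0,0,0.15, 0,0,-3,0,0,0,0.15, 0,0,-4,0,0,0,0.15, 0,0,-4,0,0,0,0.15, 0,0,-4,0,0,0,0.15, 0,0,-2,0,0,0,0.15, 0,0,0,0,0,0.092,0.15, 0,0,0,0,0,0.18,0.15, 0,0,0,0,0,0.18,0.15, 0,0,0,0,0,0.18,0.15, 0,0,0,0,0,0.18,0.15, 0,0,0,0,0,0.18,0.15, 0,0,0,0,0,0.18,0.15, 0,0,0,0,0,0.18,0.15, 0,0,0,0,0,0.14,0.15, 0,0,0,0,0,0,0.15]'
python3 -m inch '[-0.5,-2,0,0,0,0,0.15, -1.08,-4.2,0,0,0,0,0.15, -1.08,-4.2,0,0,0,0,0.15, -1.08,-4.2,0,0,0,0,0.15, -1.08,-4.2,0,0,0,0,0.15, -1.08,-4.2,0,0,0,0,0.15, -1.08,-4.2,0,0,0,0,0.15, -1.08,-4.2,0,0,0,0,0.15, -1.08,-4.2,0,0,0,0,0.15, -0.4,-1.6,0,0,0,0,0.15, 0,0,0,0,0,0,0.15, 0,0,0,0,0,0,0.15]'
python3 d.py 0.6155 0.2614 0.014 -0.227
python3 - <<'E'
from h import *
a,_=snap('scene','scene4')
cv2.imwrite('pics/p4.png',cv2.resize(a[130:290,270:450],(675,600))[...,::-1])
E
```

```text
time_s: 24.7
ee_pos: [0.6246, -0.123, 0.1854]
eef_rot: [-3.142, -0.0, -0.226]
force: [-0.8, -0.1, -0.8]
grip_width: 0.0238
time_s: 26.2
ee_pos: [0.6156, 0.2598, 0.185]
eef_rot: [3.141, -0.0, -0.227]
force: [0.7, 0.2, -1.0]
grip_width: 0.0239
t 26.2 pos [0.6156 0.2598 0.185 ] rot [ 3.1413 -0.     -0.2274] F [ 0.7083  0.1945 -0.9834] grip 0.023929828414090536 q [ 0.3447  0.5842  1.1644 -0.0002  1.3931  0.5721]
shift cm [-0.0422 -0.1586 17.1016]
turn rotvec [ 0.0002 -0.     -0.0004] shift cm after turn [-0.0416 -0.1545 17.1017]
```

View pics/p4.png

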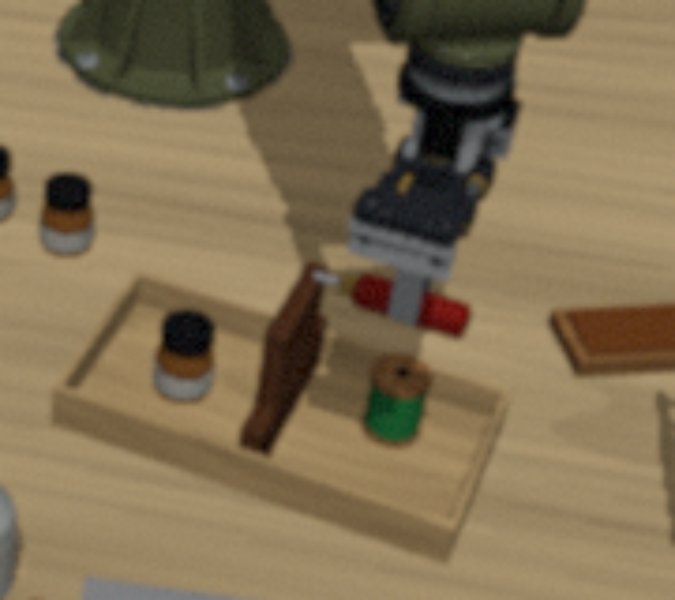

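The awl is held level at (410,300) with its point towards the board. I'll shift it 4 mm further from the board and lower it.

```bash
python3 -m inch '[-0.04,-0.55,2,0,0,0,0.15, 0,0,4,0,0,0,0.15, 0,0,4,0,0,0,0.15, 0,0,3.5,0,0,0,0.15, 0,0,2,0,0,0,0.15, 0,0,0.9,0,0,0,0.15, 0,0,0.4,0,0,0,0.15, 0,0,0.15,0,0,0,0.15, 0,0,0.1,0,0,0,0.15, 0,0,0,0,0,0,0.15]'
```

```text
time_s: 27.5
ee_pos: [0.6165, 0.2664, 0.0149]
eef_rot: [-3.141, -0.001, -0.227]
force: [-0.1, -0.6, -1.3]
grip_width: 0.024
```

```bash
python3 -m inch '[0,0,0.1,0,0,0,0.15, 0,0,0,0,0,0,0.15]'
```

```text
time_s: 27.75
ee_pos: [0.6163, 0.2663, 0.0135]
eef_rot: [-3.142, 0.0, -0.227]
force: [0.2, 0.5, -0.5]
grip_width: 0.0237
```

```bash
python3 -m inch '[0,0,0.05,0,0,0,0.15, 0,0,0.05,0,0,0,0.15, 0,0,0,0,0,0,0.15]'
```

```text
time_s: 28.12
ee_pos: [0.6163, 0.2664, 0.0132]
eef_rot: [-3.141, -0.0, -0.227]
force: [-4.4, -1.9, 6.9]
grip_width: 0.0241
```

```bash
python3 -m inch '[0,0,0,0,0,0,0.42, 0,0,0,0,0,0,0.42, 0,0,0,0,0,0,0.42, 0,0,-1.5,0,0,0,0.42, 0,0,-4,0,0,0,0.42, 0,0,-5,0,0,0,0.42, 0,0,-5,0,0,0,0.42, 0,0,-4,0,0,0,0.42, -1.2,3,0,0,0,0,0.6, -1.2,3.5,0,0,0,0,0.6, -1.1,3,0,0,0,0,0.6]'
python3 -m inch '[0,0,0,0,0,-0.1745,0.6, 0,0,0,0,0,-0.1745,0.6, 0,0,0,0,0,-0.1745,0.6, 0,0,0,0,0,-0.1745,0.6, 0,0,0,0,0,-0.1745,0.6, 0,0,0,0,0,-0.1745,0.6, 0,0,0,0,0,-0.1745,0.6, 0,0,0,0,0,-0.1745,0.6, 0,0,0,0,0,-0.1745,0.6, 0,0,0,0,0,0,0.6]'
python3 - <<'E'
from m import *
a,_=snap('scene','scene5'); b,_=snap('top','top5')
for P,c in C('5')[1:]:
    near=np.hypot(P[:,0]-.5607,P[:,1]-.1815)<.1
    s=P[near&(P[:,2]>.125)&(P[:,2]<.15)&(c.sum(1)<230)]
    print('board',len(s),s.mean(0),cv2.minAreaRect(s[:,:2].astype(np.float32)))
    s=P[(np.hypot(P[:,0]-.5607,P[:,1]-.1815)<.2)&(P[:,2]>.03)&(P[:,2]<.046)]
    print('rim',cv2.minAreaRect(s[:,:2].astype(np.float32)))
cv2.imwrite('pics/p5.png',cv2.resize(a[130:290,270:450],(675,600))[...,::-1])
E
python3 d.py 0.5605 0.1818 0.1 1.3435
```

```text
time_s: 29.5
ee_pos: [0.5601, 0.1806, 0.2087]
eef_rot: [-3.141, -0.001, -0.227]
force: [0.2, 0.8, 0.9]
grip_width: 0.0562
time_s: 30.75
ee_pos: [0.5608, 0.1816, 0.2084]
eef_rot: [3.141, -0.0, 1.342]
force: [0.7, -0.7, 0.1]
grip_width: 0.0564
board 168 [0.5653 0.1813 0.1336] ((0.5612178444862366, 0.18150103092193604), (0.018000051379203796, 0.10379902273416519), 78.00387573242188)
rim ((0.5584972500801086, 0.18064410984516144), (0.33136671781539917, 0.17999890446662903), 76.91816711425781)
t 30.85 pos [0.5608 0.1817 0.2081] rot [ 3.141  -0.0003  1.3393] F [-0.4177 -0.2779 -0.4352] grip 0.055887287222467684 q [ 0.2511  0.3861  1.3998  0.      1.355  -1.0882]
shift cm [ 0.0031 -0.0419 10.807 ]
turn rotvec [ 0.0006 -0.0003 -0.0042] shift cm after turn [ 0.007  -0.0353 10.8071]
```

View pics/p5.png

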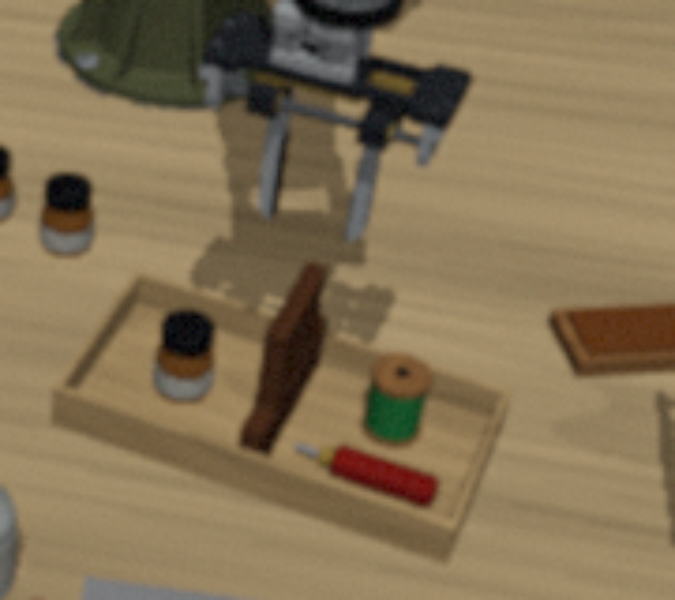

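All three items are in the caddy: the jar at (185,355), the spool at (398,400) and the awl lying flat at (370,475). The open gripper is centred over the board. Next I grip it at 60 N.

```bash
python3 -m inch '[0,-0.04,2,0,0,0,0.6, 0,0,4,0,0,0,0.6, 0,0,3.5,0,0,0,0.6, 0,0,1.3,0,0,0,0.6, 0,0,0.4,0,0,0,0.6, 0,0,0,0,0,0,0.6, 0,0,0,0,0,0,0.1, 0,0,0,0,0,0,0.1, 0,0,0,0,0,0,0.1, 0,0,0,0,0,0,0.1, 0,0,0,0,0,0,0.1, 0,0,0,0,0,0,0.1]' 60
python3 d.py 0.5605 0.1818 0.25 1.3435
```

```text
time_s: 32.35
ee_pos: [0.5604, 0.1814, 0.0956]
eef_rot: [-3.142, 0.0, 1.343]
force: [-2.4, -5.0, 3.5]
grip_width: 0.0179
t 32.35 pos [0.5604 0.1814 0.0956] rot [-3.1416  0.0005  1.3434] F [-2.3797 -4.9838  3.5233] grip 0.017859832273955798 q [ 0.2511  0.4938  1.5194 -0.0005  1.1287 -1.0921]
shift cm [  0.033   -0.0007 -15.443 ]
turn rotvec [-0.      0.0005 -0.0001] shift cm after turn [  0.0401  -0.0007 -15.443 ]
```

Width is 17.9 mm, so the board is held. I'll lift it slowly by 15 cm.

```bash
python3 -m inch '[0,0,-0.2,0,0,0,0.1, 0,0,-0.4,0,0,0,0.1, 0,0,-0.7,0,0,0,0.1, 0,0,-1,0,0,0,0.1, 0,0,-1,0,0,0,0.1, 0,0,-1.2,0,0,0,0.1, 0,0,-1.2,0,0,0,0.1, 0,0,-1.2,0,0,0,0.1, 0,0,-1.2,0,0,0,0.1, 0,0,-1.2,0,0,0,0.1, 0,0,-1.2,0,0,0,0.1, 0,0,-1.2,0,0,0,0.1, 0,0,-1,0,0,0,0.1, 0,0,-1,0,0,0,0.1, 0,0,-0.7,0,0,0,0.1, 0,0,-0.4,0,0,0,0.1, 0,0,-0.2,0,0,0,0.1, 0,0,0,0,0,0,0.1, 0,0,0,0,0,0,0.1, 0,0,0,0,0,0,0.1]'
python3 - <<'E'
from m import *
a,_=snap('scene','scene6'); b,_=snap('top','top6')
for P,c in C('6'):
    s=P[(np.hypot(P[:,0]-.5607,P[:,1]-.1815)<.21)&(P[:,2]>.1)&(P[:,2]<.215)]
    yaw=-.227; X=np.array([np.cos(yaw),np.sin(yaw)]);Y=np.array([-X[1],X[0]])
    l=np.c_[(s[:,:2]-[.5605,.1816])@X,(s[:,:2]-[.5605,.1816])@Y,s[:,2]]
    # bay floor points + rim
    f=l[(abs(l[:,0])<.07)&(abs(l[:,1])<.155)&(abs(l[:,1])>.02)&(l[:,2]<.175)]
    m=np.median(f[:,2]); f=f[abs(f[:,2]-m)<.012]
    A=np.c_[f[:,:2],np.ones(len(f))]; print('floor fit slopes x,y, z0',np.linalg.lstsq(A,f[:,2],rcond=None)[0],len(f))
o=ctrl.get_obs(); print(o['ee_pos'],o['eef_rot'],o['force'],o['moment'],o['grip_width'],o['time_s'])
cv2.imwrite('pics/p6.png',cv2.resize(a[90:290,240:460],(660,600))[...,::-1])
E
```

```text
time_s: 34.85
ee_pos: [0.5604, 0.1817, 0.2452]
eef_rot: [-3.141, 0.0, 1.344]
force: [-0.7, -0.1, -7.5]
grip_width: 0.0173
floor fit slopes x,y, z0 [0.0018 0.0015 0.1593] 1570
floor fit slopes x,y, z0 [0.0316 0.0053 0.1587] 1529
[0.5604 0.1817 0.2454] [-3.1415  0.      1.3435] [-0.0644  0.1178 -7.5063] [-0.0588 -0.0001 -0.0079] 0.017838927457247515 34.95
```

View pics/p6.png

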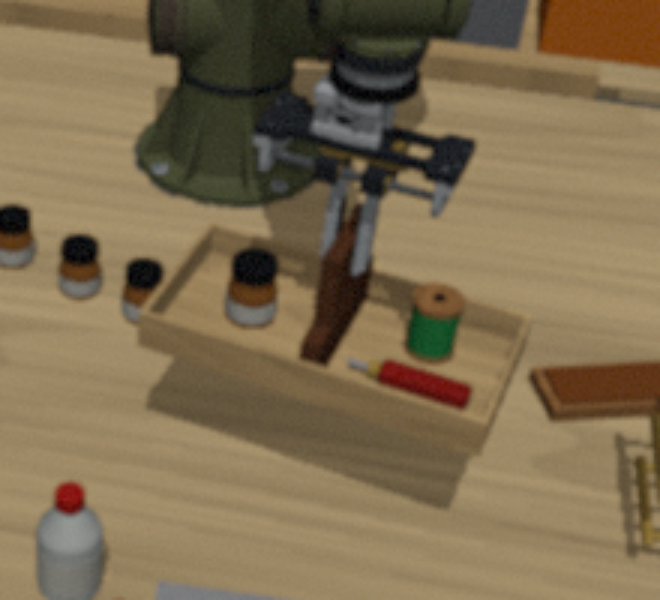

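The loaded caddy hangs clear of the bench with all three items inside; its underside is at about 0.15 m. One short hold will show whether it slips.

```bash
python3 -m inch '[0,0,0,0,0,0,0.1, 0,0,0,0,0,0,0.1, 0,0,0,0,0,0,0.1, 0,0,0,0,0,0,0.1, 0,0,0,0,0,0,0.1, 0,0,0,0,0,0,0.1, 0,0,0,0,0,0,0.1, 0,0,0,0,0,0,0.1]'
python3 - <<'E'
from m import *
snap('scene','scene7'); snap('top','top7')
X=np.array([np.cos(-.227),np.sin(-.227)]);Y=np.array([-X[1],X[0]])
for t in '67':
  for P,c in C(t):
    l=np.c_[(P[:,:2]-[.5605,.1816])@X,(P[:,:2]-[.5605,.1816])@Y,P[:,2]]
    q=[np.median(l[(abs(l[:,0]-x)<.02)&(abs(l[:,1]-y)<.01)&(l[:,2]>.14)&(l[:,2]<.178)][:,2]) for x,y in ((-.05,-.14),(.05,-.14),(-.05,.145),(.0,.145),(.05,-.04))]
    print(t,np.array(q))
print(ctrl.get_obs()['force'],ctrl.hand_in())
E
```

```text
time_s: 35.95
ee_pos: [0.5604, 0.1817, 0.2454]
eef_rot: [-3.142, 0.0, 1.343]
force: [0.2, -0.1, -8.0]
grip_width: 0.0178
6 [0.1586 0.1589 0.1599 0.1585    nan]
6 [0.1576 0.1576 0.1567 0.1566 0.1581]
7 [0.1583 0.159  0.1588 0.1601    nan]
7 [0.1579 0.1578 0.1576 0.1577 0.1576]
the job is handed in; nothing more can be done
[ 0.6121 -0.8899 -8.0761] None
  return _methods._mean(a, axis=axis, dtype=dtype,
  ret = ret.dtype.type(ret / rcount)
```

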